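# Stand the slumped library book back up

### The arm

A 6-joint arm with a two-finger parallel gripper is mounted at the origin on the work surface. World frame = base frame: x ahead of the robot, y to its left, z up, the work surface at z = 0. Lengths are in mm, angles in rad, forces in N, time in s.
With the tool pointing down it reaches from about 350 to 875 mm from the base axis. Payload 4.2 kg.
Tool frame: the origin (TCP) lies midway between the tips of the shut fingers; the grasp point (between the pads) lies 19 mm behind it (arm.grip_depth is the distance from the TCP to the grasp point, in mm); z points along the fingers, x is the direction in which the jaws open and shut, and the axes are right-handed (so a half turn about z gives the same grasp; the last joint's range is limited). The gripper opens to 85 mm and grips with 20 to 120 N. Pads are 22 mm wide; open, the fingers measure 114 mm over their backs; the gripper's body (76 mm by 85 mm) begins 54 mm behind the grasp point. The pads swing forward as they close: fully open they stand 13 mm farther back than shut.
Start: joints at [1.542, 0.385, 0.008, 0, -1.194, -0.259], TCP at [177.37, 599.282, 231.312] pointing down, gripper open.
Joint ranges: [-3.14, 3.14], [-1.21, 2.06], [-1.07, 1.41], [-3.16, 2.05], [-2.99, -0.16], [-3.1, 3.1]. Speed limits (rad/s): [2.79, 2.79, 3.14, 3.14, 3.14, 3.14].

### API

Orientations are given as a unit quaternion [x, y, z, w].
In Python, from bench import arm, eyes, find_in, silhouettes gives the robot as it stands. The module is installed in compiled form; this text tells all that it offers.
- The arm moves only by the tool play_rows, never from a script. Its arguments are lists of equal length, an entry for each row: "offset": the shift along the world's x, y, z in mm, a list of three; "turn": the turn about the world's z in rad. In form: {"offset": [[x, y, z], ...], "turn": [turn, ...]}. A call has 1 to 12 rows; each row shifts and turns the pose as measured when the row begins; what a row does not reach is not made up. A row lasts 1/10 s, in which the tool goes at most 50 mm and 8.59 degrees, less where a joint would pass 70% of its speed; a pose out of reach is approached as far as the arm can. A call is refused whole if a number of a shift passes 50 or a number of a turn 0.15, either way. A call with a gripper value outside its range is refused whole. "grip" is the gripper's target within -1 to 1 (fully open at 1, half-way at 0, shut at -1), set as the call begins (left out, the last holds). The fingers move at their own pace and stop on an object; the grip force is fixed at half the most. Time passes only in rows, so rows that do not move let the fingers close. It gives the time, the measured TCP pose, the force and the opening at its end, in the units of the state.
- arm.read_state(): the state, without advancing time (a new reading comes with each control period).
- eyes.get_image(name): name is "side" or "top"; returns (picture, depth): 420x560x3 uint8, red, green, blue; 420x560 float32, mm along the optical axis (not along the pixel's ray), 0 where there is no reading.
- eyes.camera_params(name): a dict with "camera_matrix" (3x3 intrinsics, pixels), "camera_from_world" (4x4, takes a point from world to camera coordinates). Camera axes: x right, y down, z forward; pixel columns grow to the right and rows downward; lengths in mm; the calibration is good to about 2 mm. A picture is of the moment at which its call begins. camera_params takes no time and is no camera call.
- arm.job_done(): hands the job in, once; it reports no verdict.
Trained networks look in the newest picture that a camera, given by its name, has taken for a name from the list of things; names that differ only in an ending like _2 or _b are one class to them, and where a whole thing is asked for, a point or a joint stands for the part that bears it (a point fixed in the world has none). Each returns a list of dicts, best first, with "score" (0 to 1); they miss things now and then, are a little off and sometimes report something else, mostly with a low value. They report only what shows in the picture. A call takes as long as a camera call. They do not tell look-alikes from the thing itself.
- find_in(camera, query): "bbox" ([centre column, centre row, width, height] in pixels, round what is visible of it).
- silhouettes(camera, query): "mask" (420x560 bool, what is visible of it) and "bbox" ([centre column, centre row, width, height] in pixels, round what is visible of it).
The state is a dict: "clock": time; "joints": joint angles; "joint_vel": joint speeds; "joint_efforts": joint torques, N m; "position": TCP position; "ee_rot": TCP orientation; "contact_force": force on the tool from outside, world axes, zero at the start; "wrist_torque": the same for the moment, N m; "gripper_width": finger opening in mm.
Only numpy, scipy, OpenCV 4.12 (cv2) and the standard library are available. Lean on these libraries where they do the work, as an engineer would, in place of code of your own. Each camera call takes 0.05 s, during which the arm holds its last target. There are 200 camera calls.

### The job

The orange book on the grey shelf tray has slumped against the blue bookend. Without picking anything up, push the book back upright first, leaving the bookend where it stands while you do so, and only then push the bookend along the tray until the book stands snug and square between the row of books and the bookend. Leave the mug, the wooden stamp and the yellow novel alone.

Things in the scene. Friction and masses are not known exactly. Their poses are not given: they have to be found in the camera images.
- row: (sizes in mm) fixed row of four upright hardback books, 150 deep (x), about 134 long (y), 198 to 215 high, the one next to the gap (green) 205 high. Stands on the tray, never moves. Origin: foot of the exposed end face that looks to -y, mid depth, on the tray's board 20 above the table. Row axes: +y runs along the row away from the slumped book, x across the tray (books' spines to -x), z up. Its yaw is the tray's yaw.
- tray: fixed grey steel shelf tray, 190 (x) by 460 (y), its flat top 20 above the table. Origin: under its centre, at table height. Axes parallel to the row's; books, bookend and row all stand on it.
- book: loose orange hardback, 40 thick (its y), 150 deep (its x), 210 high (its z), 0.3 to 0.7 kg. Origin: centre of its underside; z runs up the book. At the start it is tilted 0.32 rad about x, its top towards the bookend (-y of the row), standing on its lower -y edge and resting on the bookend's top edge; once pushed to less than 0.19 rad from upright it drops onto its foot by itself. Upright, there are 4 to 14 mm between its foot and the row. It slides when pushed.
- bookend: loose blue bookend, about 0.9 kg: upright plate 120 (x) by 8 (y) by 110 high, facing the book, with a heavy block 100 (x) by 92 (y) by 45 high behind it (-y side), so 100 long in y overall. Origin: foot of the plate's face that looks to the books (+y), mid width, on the tray; the block's rear face is at y = -100. Axes parallel to the row's at the start; the face stands about 37 from the book's standing edge. Slides on the tray when pushed (about 5 N).
- mug: white mug, radius 38 without its handle, 85 high, loose on the table; leave alone. Origin: centre of its underside.
- stamp: wooden hand stamp, 34 across, 78 high, loose on the table; leave alone. Origin: centre of its underside.
- novel: yellow novel lying flat, 120 (x) by 180 (y), 30 high, loose on the table; leave alone. Origin: centre of its underside.
Mind the look-alikes: they are no part of the job. There is more than one size of the book; the one meant has the size given above.

How it is judged:
By the outcome, as a careful person would: the job done as asked, in the order asked, and still so for the second after the job is handed in, with the robot touching nothing.
It also fails if it takes over 46 s, if anything falls off the work surface, if the arm or the gripper's body presses on something with over 40 N, if the wrist force passes 120 N, or if a joint passes its speed limit or range.

## Working session

There is one attempt and no reset: what is moved stays moved. The work goes in short steps, Python scripts to look and compute and a tool call to move; the robot and the scene stay as the last step left them, time stands still between calls to the robot, and variables do not carry over. Pictures are saved under pics/ and viewed, on a budget of 10 in all, crops included, one or two more only if the job needs it, and the job is handed in when it is done.

Besides the shell and the picture viewer there is one more tool, called as name(argument=value, ...) on one line, values as JSON. play_rows: Moves the arm, as the interface text tells. Its arguments: {"type":"object","properties":{"offset":{"type":"array","items":{"type":"array","items":{"type":"number"}}},"turn":{"type":"array","items":{"type":"number"}},"grip":{"type":"number"}},"required":["offset","turn"]}

```bash
mkdir -p pics; cat > h.py <<'E'
import numpy as np, cv2
from bench import arm, eyes, find_in, silhouettes
def cloud(name):
    im,d=eyes.get_image(name); P=eyes.camera_params(name); K=np.array(P["camera_matrix"]);T=np.linalg.inv(np.array(P["camera_from_world"]))
    v,u=np.mgrid[:420,:560]; d=d.astype(float)
    c=np.stack([(u-K[0,2])/K[0,0]*d,(v-K[1,2])/K[1,1]*d,d,np.ones_like(d)],-1)
    w=(c@T.T)[...,:3]; w[d==0]=np.nan
    return im,w
def save(im,n): cv2.imwrite("pics/"+n,im[...,::-1])
E
python3 - <<'E'
from h import *
s=arm.read_state(); print(s)
ims=[]
for c in("side","top"):
    im,w=cloud(c); ims.append(im); np.savez(c+".npz",im=im,w=w)
    P=eyes.camera_params(c); T=np.linalg.inv(P["camera_from_world"]); print(c,T[:3,3].round(),T[:3,2].round(2))
    for q in("book","bookend","row","tray"):
        for r in silhouettes(c,q)[:3]:
            p=w[r["mask"]]; p=p[~np.isnan(p[:,0])]
            print(c,q,round(r["score"],2),np.round(r["bbox"]),np.percentile(p,[2,50,98],axis=0).round().tolist() if len(p) else 0)
    save(im,c+"0.png")
E
```

```text
{'clock': 0.0, 'joints': array([ 1.54160449e+00,  3.85583713e-01,  6.65835965e-03, -4.97723083e-04,
       -1.19398585e+00, -2.58585024e-01]), 'joint_vel': array([-0.00123454,  0.00030827, -0.00028826,  0.00013504,  0.00052677,
        0.00241986]), 'joint_efforts': array([ 3.27971811e-04, -3.92290628e+01,  1.88403010e+01,  4.18652639e+00,
       -4.65450576e-03, -2.77437657e-06]), 'position': array([177.21416202, 598.76119448, 230.21809897]), 'ee_rot': array([-5.98331796e-01,  8.01247708e-01, -6.84619054e-04, -8.38437965e-04]), 'contact_force': array([0.85538414, 0.26043666, 0.12757905]), 'wrist_torque': array([-0.03039945,  0.02223075, -0.00380856]), 'gripper_width': 85.54836564746059}
side [ 498. -708.  717.] [ 0.08  0.7  -0.71]
side book 0.97 [267. 162.  93.  90.] [[468.0, -56.0, 47.0], [541.0, -31.0, 199.0], [618.0, 13.0, 232.0]]
side book 0.81 [380. 206.  83.  66.] [[707.0, -82.0, 2.0], [780.0, -16.0, 28.0], [855.0, 63.0, 31.0]]
side bookend 0.67 [269. 212.  68.  85.] [[489.0, -126.0, 27.0], [548.0, -55.0, 67.0], [601.0, -19.0, 131.0]]
side bookend 0.37 [199. 194.  22.  39.] [[
[... 329 characters left out ...]
, -127.0, 21.0], [653.0, 212.0, 24.0]]
top [ 482.  -46. 1178.] [ 0.09  0.01 -1.  ]
top book 0.75 [268. 222.  50.  73.] [[473.0, -53.0, 39.0], [544.0, -7.0, 212.0], [616.0, 54.0, 231.0]]
top book 0.65 [272. 133.  65.  68.] [[714.0, -76.0, 3.0], [784.0, -7.0, 27.0], [855.0, 64.0, 31.0]]
top bookend 0.69 [305. 220.  34.  45.] [[506.0, -122.0, 60.0], [555.0, -86.0, 65.0], [603.0, -52.0, 69.0]]
top row 0.94 [209. 233.  78.  84.] [[447.0, 52.0, 54.0], [519.0, 118.0, 222.0], [595.0, 193.0, 235.0]]
top row 0.55 [203. 305.  48.  33.] [[314.0, 116.0, 0.0], [347.0, 177.0, 26.0], [385.0, 207.0, 87.0]]
top tray 0.59 [254. 232. 190. 100.] [[418.0, -183.0, 15.0], [515.0, -80.0, 20.0], [651.0, 272.0, 25.0]]
```

```bash
python3 - <<'E'
from h import *
from h import silhouettes
S=np.load("side.npz");T=np.load("top.npz")
a=cv2.resize(S["im"][60:300,130:450],(800,600),interpolation=cv2.INTER_CUBIC); save(a,"sidecrop.png")
# yaw from masks' flat tops
def rect(w,m,zlo,zhi):
    p=w[m]; p=p[(p[:,2]>zlo)&(p[:,2]<zhi)]
    r=cv2.minAreaRect(p[:,:2].astype(np.float32)); return len(p),r,cv2.boxPoints(r).round(1).tolist()
w=T["w"]
eyes.get_image("top")
for q,z in(("row",(210,240)),("tray",(15,26)),("bookend",(60,72)),("book",(180,240))):
    print(q,rect(w,silhouettes("top",q)[0]["mask"],*z))
for q in("mug","stamp","novel"):
    for r in silhouettes("top",q)[:2]:
        p=w[r["mask"]]; p=p[~np.isnan(p[:,0])]; print(q,round(r["score"],2),np.percentile(p,[2,50,98],axis=0).round().tolist())
E
```

```text
row (4540, ((520.16455078125, 126.0137710571289), (148.5405731201172, 134.45858764648438), 9.23959732055664), [[436.1000061035156, 180.39999389648438], [457.70001220703125, 47.70000076293945], [604.2999877929688, 71.5999984741211], [582.7000122070312, 204.3000030517578]])
tray (4394, ((534.4706420898438, 44.485107421875), (190.16397094726562, 460.59039306640625), 9.424818992614746), [[403.0, 256.1000061035156], [478.3999938964844, -198.3000030517578], [666.0, -167.10000610351562], [590.5999755859375, 287.20001220703125]])
bookend (1145, ((554.8717041015625, -87.24842834472656), (99.9364013671875, 67.78575897216797), 9.37122631072998), [[500.1000061035156, -61.900001525878906], [511.1000061035156, -128.8000030517578], [609.7000122070312, -112.5999984741211], [598.7000122070312, -45.70000076293945]])
book (1768, ((548.412353515625, -22.849708557128906), (149.7451171875, 56.099403381347656), 9.517060279846191), [[469.8999938964844, -7.599999904632568], [479.20001220703125, -62.900001525878906], [626.9000244140625, -38.099998474121094], [617.5999755859375, 17.200000762939453]])
mug 0.64 [[314.0, 122.0, 0.0], [346.0, 178.0, 24.0], [385.0, 210.0, 87.0]]
stamp 0.69 [[399.0, 19.0, 20.0], [411.0, 31.0, 73.0], [422.0, 43.0, 79.0]]
novel 0.92 [[522.0, -404.0, 2.0], [582.0, -316.0, 30.0], [642.0, -228.0, 35.0]]
```

View pics/sidecrop.png

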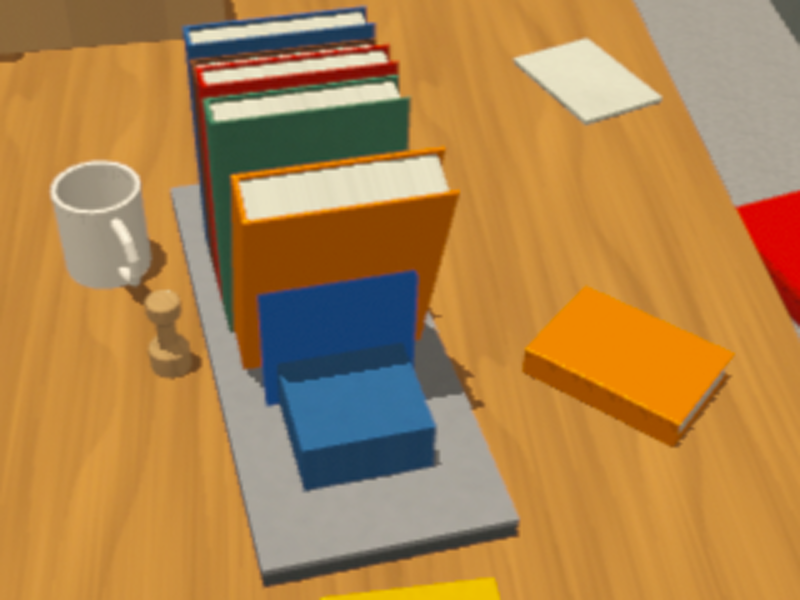

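View pics/top0.png

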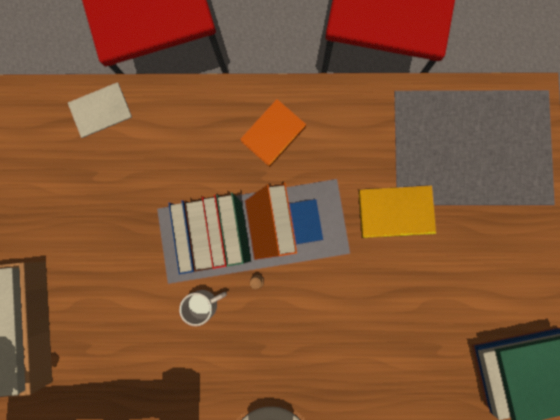

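The leaning book on the tray (top 268,222; side 267,162) measures 150 × 210 and leans on the bookend, so it is the one meant. The flat orange book at (272,133) in the top view is smaller and lies on the table, so it is the look-alike. The enlarged side crop confirms this. Tray yaw is about 0.164 rad.

play_rows(offset=[[0,0,40],[0,0,40],[20,-36,20],[22,-39,0],[22,-39,0],[22,-39,0],[22,-39,0],[22,-39,0],[22,-39,0],[22,-39,0],[22,-39,0],[22,-39,0]], turn=[-0.14,-0.14,-0.14,-0.14,-0.14,-0.14,-0.14,-0.14,0,0,0,0], grip=0)

```text
clock: 2.1
position: [397.9, 200.0, 334.3]
ee_rot: [-0.063, 0.998, 0.003, -0.0]
contact_force: [1.4, 1.3, 0.0]
gripper_width: 43.0
```

play_rows(offset=[[22,-40,0],[22,-40,0],[22,-40,0],[22,-40,0],[22,-40,0],[22,-40,0],[20,-36,0],[5,-8,0],[0,0,0]], turn=[0.038,0,0,0,0,0,0,0,0])

```text
clock: 3.0
position: [560.0, -102.2, 335.6]
ee_rot: [-0.079, 0.997, 0.005, 0.002]
contact_force: [-0.6, 0.2, 0.1]
gripper_width: 42.8
```

play_rows(offset=[[0,0,-40],[0,0,-40],[0,0,-40],[0,0,-30],[0,0,-5],[-1,8,0],[-1,8,0],[-1,8,0],[-1,8,0]], turn=[0.006,0,0,0,0,0,0,0,0])

```text
clock: 3.9
position: [556.1, -61.1, 185.5]
ee_rot: [-0.086, 0.996, 0.004, 0.011]
contact_force: [0.1, -0.1, -0.5]
gripper_width: 43.0
```

play_rows(offset=[[-0.8,5,0],[-0.8,5,0],[-0.8,5,0],[-0.8,5,0],[-0.8,5,0]], turn=[-0.005,0,0,0,0])

```text
clock: 4.4
position: [553.1, -32.9, 188.6]
ee_rot: [-0.084, 0.996, 0.005, 0.014]
contact_force: [-0.4, -0.2, 0.5]
gripper_width: 42.9
```

```bash
cat >> h.py <<'E'
c0=np.array([534.5,44.5]);X=np.array([.9866,.163]);Y=np.array([-.163,.9866])
def tr(p): p=np.asarray(p)[...,:2]-c0; return np.stack([p@X,p@Y],-1)
def meas(cam="top"):
    s=arm.read_state(); print(s["clock"],s["position"].round(1),"tray xy",tr(s["position"]).round(1),s["contact_force"].round(1))
    im,w=cloud(cam)
    for q,z0,z1 in(("book",205,250),("bookend",60,72),("bookend",110,140)):
        r=silhouettes(cam,q)
        if not r: print(q,"none");continue
        p=w[r[0]["mask"]]; p=p[(p[:,2]>z0)&(p[:,2]<z1)]
        if len(p)<5: print(q,z0,"few");continue
        t=tr(p); a=cv2.minAreaRect(t.astype(np.float32)); print(q,z0,len(p),"x",np.percentile(t[:,0],[1,99]).round(1),"y",np.percentile(t[:,1],[1,99]).round(1),"z",np.percentile(p[:,2],[1,50,99]).round(1),"ang",np.round(a[2],1),np.round(a[1],1))
    return im
E
python3 -c "
from h import *
meas()"
```

```text
4.4 [553.1 -32.9 188.6] tray xy [  5.7 -79.4] [-0.4 -0.2  0.5]
book 205 few
bookend 60 536 x [-50.7  41.8] y [-166.5  -99.5] z [60.7 65.1 70.2] ang 89.9 [69.3 96.7]
bookend 110 few
```

play_rows(offset=[[-0.7,4,0],[-0.7,4,0],[0,0,0],[0,0,0],[0,0,0]], turn=[0,0,0,0,0])

```text
clock: 5.1
position: [551.5, -25.0, 188.1]
ee_rot: [-0.084, 0.996, 0.004, 0.013]
contact_force: [-0.5, 0.3, -0.0]
gripper_width: 43.0
```

```bash
python3 -c "
from h import *
im=meas('side'); save(cv2.resize(im[60:300,130:450],(800,600)),'s1.png')"
```

```text
5.1 [551.5 -25.  188.1] tray xy [  5.5 -71.4] [-0.5  0.3 -0. ]
book 205 679 x [-73.8  64.6] y [-33.4   6.9] z [205.6 225.9 232.5] ang 0.6 [142.3  43.2]
bookend 60 2191 x [-55.4  47.4] y [-166.3  -71.7] z [60.8 66.2 70.6] ang 84.6 [140.7 118.6]
bookend 110 733 x [-62.5  55.1] y [-75.9 -65.5] z [110.3 124.2 133.3] ang 89.8 [ 12.6 119.8]
```

View pics/s1.png

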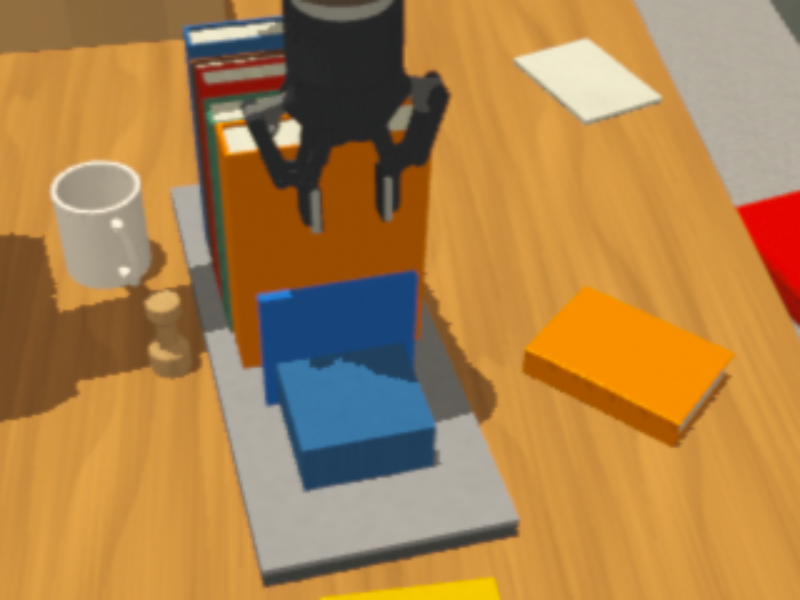

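The book (orange, around 330,240) now stands upright and the bookend hasn't moved. Next I go behind the bookend.

play_rows(offset=[[3,-15,0],[4,-35,0],[4,-40,0],[3,-38,0],[0,0,0],[0,0,-40],[0,0,-40],[0,0,-40],[0,0,-25],[0,0,0],[0,0,0]], turn=[0,0,0,0,0,0,0,0,0,0,0])

```text
clock: 6.4
position: [567.8, -164.2, 41.6]
ee_rot: [-0.084, 0.996, 0.003, 0.018]
contact_force: [-0.4, -0.7, 0.9]
gripper_width: 42.8
```

```bash
python3 -c "
from h import *
im=meas('top');print(arm.read_state()['ee_rot'])"
```

```text
6.4 [ 567.8 -164.2   41.6] tray xy [  -1.2 -211.3] [-0.4 -0.7  0.9]
book 205 few
bookend 60 382 x [-51.2 -21.4] y [-165.5  -86.7] z [60.6 65.  69.5] ang 86.6 [81.1 31.9]
bookend 110 few
[-0.08352971  0.99631369  0.00275679  0.01934459]
```

play_rows(offset=[[-3,8,0],[-2,8,0],[-1.3,8,0],[-1,5,0],[-0.8,5,0],[-0.8,5,0],[-0.8,5,0]], turn=[-0.003,0,0,0,0,0,0])

```text
clock: 7.3
position: [560.2, -117.5, 47.0]
ee_rot: [-0.083, 0.996, 0.001, 0.023]
contact_force: [1.3, -5.7, -0.0]
gripper_width: 43.0
```

play_rows(offset=[[-0.8,4,-2],[-0.8,4,-2],[-0.8,4,-2],[-0.7,4,-1]], turn=[0,0,0,0])

```text
clock: 7.7
position: [560.9, -107.2, 46.6]
ee_rot: [-0.086, 0.996, -0.004, 0.026]
contact_force: [1.2, -5.9, -0.2]
gripper_width: 42.9
```

```bash
python3 -c "
from h import *
im=meas('side')"
```

```text
7.7 [ 560.9 -107.2   46.6] tray xy [   1.3 -154. ] [ 1.2 -5.9 -0.2]
book 205 few
bookend 60 few
bookend 110 few
```

play_rows(offset=[[-2,4,-3],[-2,4,-3],[-2,4,-2]], turn=[0,0,0])

```text
clock: 8.2
position: [561.0, -99.7, 45.2]
ee_rot: [-0.088, 0.996, -0.008, 0.032]
contact_force: [1.5, -7.8, 4.2]
gripper_width: 42.5
```

```bash
python3 -c "
from h import *
im=meas('side'); save(cv2.resize(im[60:300,130:450],(800,600)),'s2.png')"
```

```text
8.2 [561.  -99.7  45.2] tray xy [   2.6 -146.5] [ 1.5 -7.8  4.2]
book 205 593 x [-73.9  75.7] y [-29.6  12. ] z [205.4 226.8 233.1] ang 44.3 [178.1 131. ]
bookend 60 516 x [-59.6  49. ] y [-138.3  -41.5] z [60.4 66.2 71.4] ang 6.5 [104.4 122.9]
bookend 110 235 x [-61.1  22.6] y [-157.4  -35.1] z [110.1 124.1 136.9] ang 85.5 [134.9  95.3]
```

View pics/s2.png

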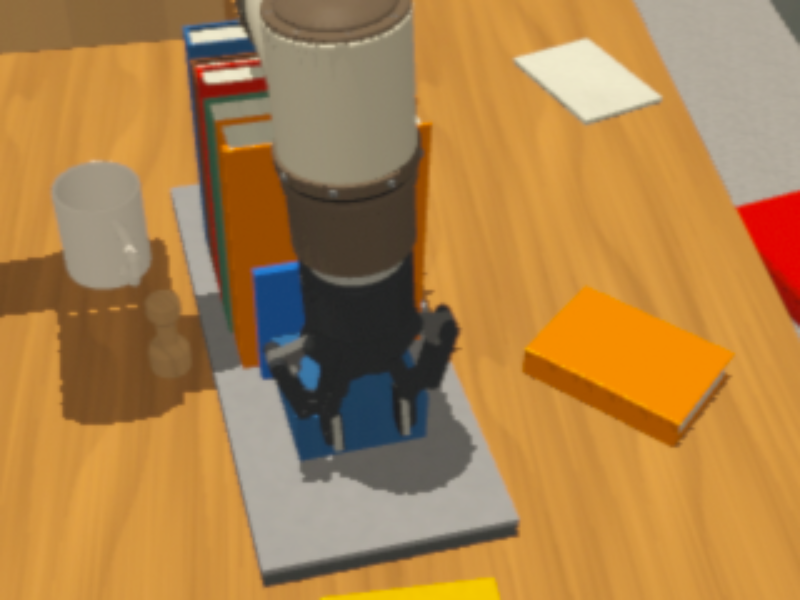

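The bookend has moved most of the way, with the fingers at (337,435) and (403,425) sitting slightly to +x of the block. I back off to see whether it is still square.

play_rows(offset=[[1,-10,0],[4,-30,0],[6,-45,0],[7,-45,20],[7,-45,40],[0,-40,20],[0,0,0]], turn=[0,0,0,0,0,0,0])

```text
clock: 9.1
position: [584.4, -312.8, 120.0]
ee_rot: [-0.089, 0.996, -0.005, 0.031]
contact_force: [0.2, -0.2, -0.0]
gripper_width: 42.4
```

```bash
cat >> h.py <<'E'
def edges():
    im,w=cloud("top"); t=tr(w); z=w[...,2]
    h=cv2.cvtColor(im,cv2.COLOR_RGB2HSV)
    blue=(h[...,0]>100)&(h[...,0]<125)&(h[...,1]>120)
    org=(abs(t[...,0])<90)&(z>205)&(t[...,1]<60)
    for n,m in(("block",blue&(z>60)&(z<71)&(abs(t[...,0])<80)&(t[...,1]<0)),("plate",blue&(z>122)&(z<140)&(t[...,1]<0)&(abs(t[...,0])<80)),("booktop",org&(t[...,1]<13.5)&(t[...,1]>-60))):
        p=t[m]
        if len(p)<10: print(n,len(p));continue
        o=[]
        for x in np.arange(-50,51,20):
            q=p[abs(p[:,0]-x)<10]
            if len(q)>3:o.append((int(x),q[:,1].min().round(1),q[:,1].max().round(1)))
        r=cv2.minAreaRect(p.astype(np.float32)); print(n,len(p),"x",np.percentile(p[:,0],[1,99]).round(1),"ang",np.round(r[2],1),o,"z",np.median(z[m]).round(1))
    return im
E
python3 -c "
from h import *
im=edges();meas('side');print(arm.read_state()['ee_rot']);save(im,'t2.png')"
```

```text
block 1497 x [-47.4  48.3] ang 0.1 [(-50, np.float64(-135.0), np.float64(-44.7)), (-30, np.float64(-134.7), np.float64(-44.4)), (-10, np.float64(-134.8), np.float64(-44.3)), (10, np.float64(-134.9), np.float64(-44.2)), (30, np.float64(-135.2), np.float64(-43.9)), (50, np.float64(-134.2), np.float64(-43.7))] z 65.2
plate 180 x [-57.2  56.4] ang 0.6 [(-50, np.float64(-44.8), np.float64(-37.3)), (-30, np.float64(-44.4), np.float64(-37.1)), (-10, np.float64(-44.3), np.float64(-36.8)), (10, np.float64(-44.0), np.float64(-36.1)), (30, np.float64(-43.9), np.float64(-36.1)), (50, np.float64(-43.6), np.float64(-36.1))] z 130.0
booktop 1408 x [-70.8  71.4] ang 0.1 [(-50, np.float64(-29.8), np.float64(10.3)), (-30, np.float64(-29.7), np.float64(10.4)), (-10, np.float64(-29.7), np.float64(10.3)), (10, np.float64(-29.7), np.float64(10.3)), (30, np.float64(-29.7), np.float64(10.4)), (50, np.float64(-29.6), np.float64(10.5))] z 226.3
9.15 [ 583.6 -310.6  118.5] tray xy [  -9.4 -358.3] [-0.2  1.6 -0.1]
book 205 few
bookend 60 1109 x [-55.4   5.3] y [-135.9  -41.4] z [60.5 66.3 71.1] ang 0.2 [67.5 96.7]
bookend 110 376 x [-60.8   1.2] y [-45.6 -34.2] z [110.3 124.4 132.7] ang 82.5 [20.3 63.2]
[-0.09211942  0.99538458 -0.00306598  0.02672351]
```

play_rows(offset=[[-5,40,0],[-6,40,0],[-6,40,0],[-6,35,0],[-1,0,0],[0,0,-35],[0,0,-35],[0,0,-15],[0,0,0]], turn=[-0.02,0,0,0,0,0,0,0,0])

```text
clock: 10.25
position: [553.1, -134.7, 23.2]
ee_rot: [-0.09, 0.996, -0.002, 0.022]
contact_force: [-0.5, -0.8, 0.1]
gripper_width: 42.8
```

play_rows(offset=[[8,4,10],[0,8,2],[-1,8,0],[-1,5,0]], turn=[-0.01,0,0,0])

```text
clock: 10.65
position: [558.4, -107.4, 35.6]
ee_rot: [-0.086, 0.996, -0.002, 0.021]
contact_force: [-0.1, -0.2, -0.4]
gripper_width: 42.5
```

play_rows(offset=[[-1,4,0],[-1,4,0],[-1,4,0],[-1,4,-1],[-1,4,-1]], turn=[0,0,0,0,0])

```text
clock: 11.15
position: [554.3, -89.4, 36.0]
ee_rot: [-0.088, 0.996, -0.005, 0.023]
contact_force: [1.9, -11.1, 3.0]
gripper_width: 42.7
```

play_rows(offset=[[-0.5,3,0],[-0.5,3,0]], turn=[0,0])

```text
clock: 11.35
position: [552.6, -88.3, 36.2]
ee_rot: [-0.086, 0.996, -0.007, 0.022]
contact_force: [4.9, -19.9, -4.5]
gripper_width: 42.5
```

play_rows(offset=[[-0.5,4,0],[-0.5,4,0]], turn=[0,0])

```text
clock: 11.55
position: [552.5, -88.4, 36.3]
ee_rot: [-0.084, 0.996, -0.011, 0.022]
contact_force: [6.6, -24.6, -5.1]
gripper_width: 42.7
```

The tool has stopped advancing and the force is up to 25 N, so it is against the row. I back off and check.

play_rows(offset=[[0,-2,0],[1,-8,0],[4,-30,0],[6,-45,0],[7,-45,20],[7,-45,40],[0,-40,30],[0,0,0]], turn=[0,0,0,0,0,0,0,0])

```text
clock: 12.35
position: [575.9, -303.7, 122.3]
ee_rot: [-0.086, 0.996, -0.011, 0.02]
contact_force: [0.7, 0.3, -0.3]
gripper_width: 42.8
```

```bash
python3 -c "
from h import *
im=edges();save(cv2.resize(im[170:290,150:360],(800,457),interpolation=cv2.INTER_CUBIC),'t3.png')
meas('side')"
```

```text
block 1503 x [-48.7  46.9] ang 89.6 [(-50, np.float64(-122.8), np.float64(-32.2)), (-30, np.float64(-122.9), np.float64(-32.2)), (-10, np.float64(-122.8), np.float64(-32.2)), (10, np.float64(-123.3), np.float64(-32.1)), (30, np.float64(-123.7), np.float64(-32.1)), (50, np.float64(-122.2), np.float64(-32.3))] z 65.1
plate 174 x [-59.5  56.3] ang 90.0 [(-50, np.float64(-32.0), np.float64(-24.8)), (-30, np.float64(-32.1), np.float64(-24.5)), (-10, np.float64(-32.1), np.float64(-25.1)), (10, np.float64(-32.1), np.float64(-24.7)), (30, np.float64(-32.2), np.float64(-24.5)), (50, np.float64(-31.9), np.float64(-25.2))] z 129.7
booktop 1316 x [-71.2  71. ] ang 90.0 [(-50, np.float64(-24.3), np.float64(13.3)), (-30, np.float64(-24.2), np.float64(13.4)), (-10, np.float64(-24.3), np.float64(13.2)), (10, np.float64(-24.1), np.float64(13.4)), (30, np.float64(-24.1), np.float64(13.3)), (50, np.float64(-24.2), np.float64(13.3))] z 226.2
12.4 [ 574.5 -301.3  119.9] tray xy [ -16.9 -347.7] [-0.3  0.7  0.1]
book 205 1073 x [-74.    1.1] y [-25.3  17.2] z [205.4 226.8 232.4] ang 85.1 [60.3 78.1]
bookend 60 1006 x [-58.9   1.4] y [-123.5  -28.6] z [60.7 66.3 71. ] ang 84.9 [99.4 66. ]
bookend 110 350 x [-61.8  -3.6] y [-33.6 -22.5] z [110.2 124.1 133.2] ang 89.5 [13.3 59.8]
```

View pics/t3.png

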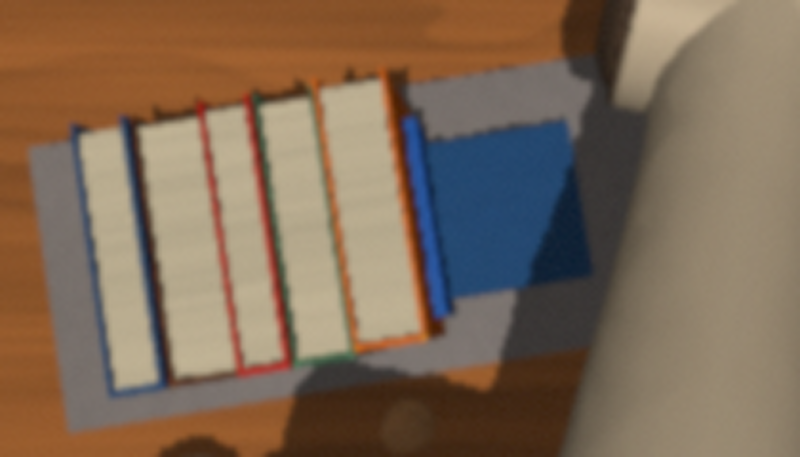

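The book (325–430, 75–350 in the crop) sits flush between the green book and the plate (405–450, 115–315), with all faces parallel. I hand in.

```bash
python3 -c "
from h import *
print(arm.job_done())"
```

```text
the job is handed in; nothing more can be done
None
```

The orange book now stands upright, snug and square between the row and the bookend, and I handed the job in at about 12.4 s of the 46 s allowed. I don't have a verdict, because handing in reports none.

- **Righting the book:** I pushed its top with the half-open fingers until it dropped onto its foot. The side camera showed it upright and the bookend unmoved.
- **Pushing the bookend:** I pushed it from behind in two goes along the tray, with one pause to check it was still straight. I stopped when it no longer advanced and the force had risen to about 25 N.
- **Last checks:** In the top view, measured along the tray from its centre, the book's rear face is at -24.2 mm and the bookend's face at about -24.8 mm. That leaves a gap under 1 mm, within measuring error. The book's other face meets the row.
- **Squareness:** The plate and book read within about 0.1° of square and the block within about 0.4°.
- **Clearance:** The gripper was clear of everything, about 85 mm above the novel.

The tool tilted by about 3° and drifted a few millimetres sideways during the first push, so I re-centred it before the second. The last side-view readings covered only part of the scene because the arm was in the way, but what was visible agreed with the top view. I did not measure the mug, stamp and novel again at the end; the arm never worked near them.

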